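# Open the ratchet plate rack

## Robot

A 6-joint arm with a two-finger parallel gripper is mounted at the origin on the work surface. World frame = base frame: x ahead of the robot, y to its left, z up, the work surface at z = 0. Lengths are in m, angles in rad, forces in N, time in s.
With the tool pointing down it reaches from about 0.375 to 0.9 m from the base axis. Payload 3.1 kg.
Tool frame: the origin (TCP) lies at the centre of the arm's flange, where the gripper is bolted on; the fingertips stand 173 mm ahead of it and the grasp point (between the pads) lies 155 mm ahead of it; z points along the fingers, x is the direction in which the jaws open and shut, and the axes are right-handed (so a half turn about z gives the same grasp; the last joint's range is limited). The gripper opens to 85 mm and grips with 20 to 120 N. Pads are 22 mm wide; open, the fingers measure 114 mm over their backs; the gripper's body (76 mm by 85 mm) begins 54 mm behind the grasp point. The pads swing forward as they close: fully open they stand 13 mm farther back than shut.
Start: joints at [-1.516, 0.527, 1.433, -0, 1.181, -0.178], TCP at [0.144, -0.608, 0.405] pointing down, gripper open.
Joint ranges: [-3.08, 3.08], [-0.75, 2.2], [0.22, 2.44], [-1.43, 4.57], [0, 2.65], [-2.85, 2.85]. Speed limits (rad/s): [2.79, 2.79, 3.14, 3.14, 3.14, 3.14].

## Interface

Orientations are given as a unit quaternion [x, y, z, w].
In Python, from station import manip gives the robot as it stands.
- The arm moves only by the shell command python3 -m jog 'ROWS' [OPENING] [FORCE]. ROWS is JSON, a list that holds one entry, the list of rows, each a list of 4 numbers: the shift along the world's x, y, z in mm, then the turn about the world's z in degrees. A call has exactly 8 rows; each row shifts and turns the commanded pose from where the row before left it; what a row does not reach is not made up. A row lasts 1/8 s, in which the tool goes at most 62.5 mm and 10.7 degrees, less where a joint would pass 70% of its speed; a pose out of reach is approached as far as the arm can. A call is refused whole if a number of a shift passes 62.5 or a number of a turn 10.7, either way. A call with a gripper value outside its range is refused whole. OPENING is the opening in per cent of the stroke, from 0 (shut) to 100 (fully open), set as the call begins (- or left out, the last holds). The fingers move at their own pace and stop on an object; FORCE is the grip in N (left out, the last holds). Time passes only in rows, so rows that do not move let the fingers close, or fill a call up. It gives the time, the measured TCP pose, the force and the opening at its end, in the units of the state.
- manip.sense(): the state, without advancing time (a new reading comes with each control period).
- manip.snapshot(name): name is "scene" or "top" or "wrist"; returns the picture (420x560x3 uint8, red, green, blue); there is no depth.
- manip.camera_info(name): a dict with "fx", "fy", "cx", "cy" (pixels), "k1" (the pictures are not rectified: a ray, as slopes to the right and down, at radius r is drawn at 1 + k1 r^2 times it, then the intrinsics apply), "R" (3x3) and "t" (3): a world point X has camera coordinates R X + t. Camera axes: x right, y down, z forward; pixel columns grow to the right and rows downward; lengths in m; the calibration is good to about 2 mm. A picture is of the moment at which its call begins: read the wrist's pose just before it. camera_info takes no time and is no camera call; for the wrist camera it gives the pose at the moment of the call.
- manip.sign_off(): hands the job in, once; it reports no verdict.
The state is a dict: "t": time; "q": joint angles; "qd": joint speeds; "tau": joint torques, N m; "tcp_pos": TCP position; "tool_rot": TCP orientation; "force": force on the tool from outside, world axes, zero at the start; "ft_torque": the same for the moment, N m; "finger_gap": opening from 0.0 (shut) to 1.0 (fully open).
Only numpy, scipy, OpenCV 4.12 (cv2) and the standard library are available. Lean on these libraries where they do the work, as an engineer would, in place of code of your own. Each camera call takes 0.05 s, during which the arm holds its last target. There are 200 camera calls.

## Task

Open up the plate rack on the counter so that the griddle can later stand in it: with the fingertips press down the square ribbed ratchet release on top of the sliding stop and then, keeping it down, push the stop back along its bar, away from the fixed fence, until it is fully home against the end block. Let go so that the release springs up again. Nothing needs gripping; leave the mug, the spatula, the two plates and the griddle where they are.

Things in the scene. Friction and masses are not known exactly. Their poses are not given: they have to be found in the camera images.
- rack: Plate rack, fixed on the counter, turned at random (+x is within 40 degrees of the robot's right). Origin: counter height, under the middle of its bar. Its x axis runs along the bar (340 mm long, 34 wide, 26 to 38 mm above the counter), z up. At -x a fixed fence (8 thick, 120 wide, top 108 high, centred at x = -155 mm), at +x an end block; a 150 mm wide foot at each end. Push the stop to +x.
- stop (a joint): Travel of the sliding stop along the rack's +x, m: 0 = nearest the fence, 0.150 = fully home against the end block. The stop (84 mm long) has its middle, which is the paddle's centre, at rack x = -42 mm + this value, y = 0. With the release up a ratchet locks it firmly (over 60 N) against being pushed to +x; with it down it slides with about 1 N, does not coast and stays where left.
- catch (a joint): How far the release paddle is pressed straight down, in m: 0 = up (locked), 0.009 = bottomed. Spring return: about 5 N to start it moving, 8 N at the bottom. The stop is free once it is down 5 mm or more; keep it down while the stop is pushed. Let up, it locks again; the teeth have 4 mm pitch and the spring draws the stop on to the next tooth.
- paddle (a point): Centre of the top face of the release paddle, a ribbed black plate 46 x 46 mm, 8 thick, in the middle of the stop; 64 mm above the counter when up, it sinks with the paddle and travels with the stop. It lies in a 66 mm wide gap between upright plate and push lug, open at both sides and above: fingertips pressing it can also push the lug.
- lug (a point): Top edge, middle, of the push lug's -x face (it looks at the paddle; push here), 30 mm from the paddle's centre along rack +x, 92 mm above the counter. The lug is 12 mm thick, 70 wide and part of the stop.
- upright (a point): Top edge, middle, of the +x face of the stop's upright steel plate (6 thick, 120 wide), 36 mm from the paddle's centre along rack -x, 108 mm above the counter.
- end_block (a point): Top edge, middle, of the end block's face that the stop meets when fully home: rack x = 150 mm, 60 mm above the counter. The block is 20 mm thick along the bar and 60 wide.
- mug: Enamel mug, 82 mm across, 85 high, loose. Origin at the centre of its foot. Bystander.
- plate_lower: Lower of two stacked melamine plates, 180 mm across, 17 high, loose. Origin at the centre of its foot. Bystander.
- plate_upper: Upper plate of the stack, same as the lower one. Bystander.
- spatula: Steel spatula lying on the counter between rack and griddle, 260 mm long along its x axis, loose. Bystander.
- griddle: Rectangular dark griddle with a low rim, 360 x 230 x 31 mm and two wire handles on its short sides, 2.4 kg, loose. Origin under its centre. Bystander.

How it is judged:
By the outcome, as a careful person would: the job done as asked, in the order asked, and still so for the second after the job is handed in, with the robot touching nothing.
It also fails if it takes over 38 s, if anything falls off the work surface, if the arm or the gripper's body presses on something with over 40 N, if the wrist force passes 120 N, or if a joint passes its speed limit or range.

## Working session

There is one attempt and no reset: what is moved stays moved. The work goes in short steps, Python scripts to look and compute and a shell command to move; the robot and the scene stay as the last step left them, time stands still between calls to the robot, and variables do not carry over. Pictures are saved under pics/ and viewed, about 8 in all and at most 12, crops included, and the job is handed in when it is done.

```bash
mkdir -p pics; cat > h.py <<'E'
import numpy as np, cv2
from station import manip
def ray(ci,u,v):
    K=np.array([[ci['fx'],0,ci['cx']],[0,ci['fy'],ci['cy']],[0,0,1.]])
    x=(u-ci['cx'])/ci['fx'];y=(v-ci['cy'])/ci['fy'];a,b=x,y
    for _ in range(20):
        s=1+ci['k1']*(a*a+b*b);a,b=x/s,y/s
    R=np.array(ci['R']);t=np.array(ci['t'])
    return -R.T@t, R.T@np.array([a,b,1.])
def onz(ci,u,v,z):
    c,d=ray(ci,u,v);return c+d*(z-c[2])/d[2]
def proj(ci,X):
    p=np.array(ci['R'])@np.array(X)+np.array(ci['t']);a,b=p[:2]/p[2];s=1+ci['k1']*(a*a+b*b)
    return ci['fx']*a*s+ci['cx'],ci['fy']*b*s+ci['cy']
def snap(n,f):
    im=manip.snapshot(n);cv2.imwrite('pics/'+f,cv2.cvtColor(im,cv2.COLOR_RGB2BGR));return im
E
python3 - <<'E'
from h import *
for n in('scene','top'):
    snap(n,n+'1.png');ci=manip.camera_info(n);print(n,ci)
s=manip.sense();print(s['t'],s['tcp_pos'],s['tool_rot'],s['force'])
E
```

```text
scene {'fx': 398.202391448749, 'fy': 398.202391448749, 'cx': 273.03015379460834, 'cy': 208.21892296133373, 'k1': -0.11343249461286055, 'R': array([[ 0.6164346 ,  0.78713739, -0.02056996],
       [ 0.42912565, -0.35773712, -0.8293825 ],
       [-0.66019661,  0.50243297, -0.55830237]]), 't': array([-0.34283165, -0.11640471,  1.57123095])}
top {'fx': 521.4681532629153, 'fy': 521.4681532629153, 'cx': 278.1392180053026, 'cy': 216.96135847565142, 'k1': 0.034982502228217006, 'R': array([[ 0.00715417, -0.99990298, -0.01195189],
       [-0.99232012, -0.0056229 , -0.12356842],
       [ 0.12348923,  0.01274413, -0.99226408]]), 't': array([0.05293308, 0.51179601, 1.91871378])}
0.1 [ 0.14419737 -0.60782142  0.40381462] [ 7.84424867e-01 -6.20223066e-01 -6.57332751e-04 -7.37901294e-04] [-0.365733    0.42454036  0.05730046]
```

View pics/top1.png

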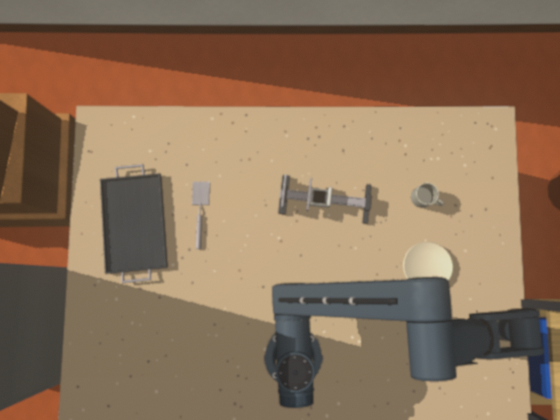

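View pics/scene1.png

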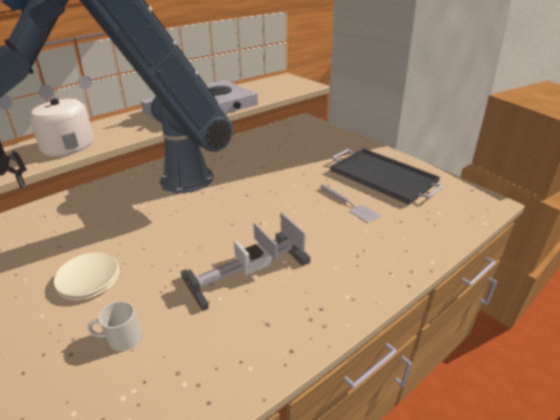

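The top view shows the rack from the fence near (285,195) to the end block near (368,203), with the black paddle near (320,197). I'll measure on an enlarged crop.

```bash
python3 - <<'E'
from h import *
im=cv2.imread('pics/top1.png');c=cv2.resize(im[160:235,265:385],None,fx=6,fy=6,interpolation=cv2.INTER_CUBIC);cv2.imwrite('pics/topc.png',c)
ci=manip.camera_info('top')
g=im.max(2);m=(g<60).astype(np.uint8)*255
n,l,st,ce=cv2.connectedComponentsWithStats(m[160:235,265:385])
for i in range(1,n):
    if st[i,4]>15: u,v=ce[i]+[265,160];print(st[i],u,v,onz(ci,u,v,.064),onz(ci,u,v,.01))
E
```

```text
(no output)
```

View pics/topc.png

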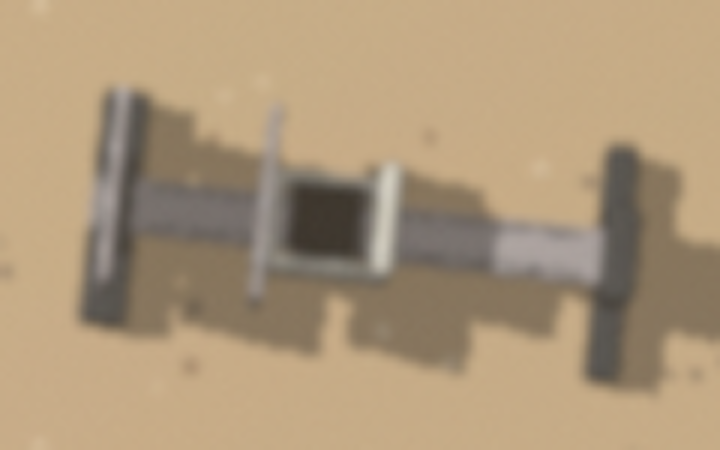

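The enlarged crop shows the paddle centred at about (327,221), the lug top from (390,165) to (378,275), and the upright top edge from (277,105) to (252,303). The feet are centred near (115,207) and (612,263).

```bash
python3 - <<'E'
from h import *
ci=manip.camera_info('top')
P=lambda a,b,z:onz(ci,265+(a+.5)/6-.5,160+(b+.5)/6-.5,z)
pd=P(327,221,.064);l=P(390,165,.092);l2=P(378,275,.092);u=P(277,105,.108);u2=P(252,303,.108)
f1=P(115,207,.02);f2=P(612,263,.02)
for n,a in dict(pd=pd,lug=(l+l2)/2,up=(u+u2)/2,f1=f1,f2=f2).items():print(n,a.round(4))
for n,d in dict(feet=f2-f1,upr=u2-u,lug=l2-l).items():print(n,np.linalg.norm(d),np.degrees(np.arctan2(d[1],d[0])))
s=manip.sense()
from scipy.spatial.transform import Rotation as R
print(R.from_quat(s['tool_rot']).as_matrix().round(3))
# dark paddle centroid by threshold
im=cv2.imread('pics/top1.png')[160:235,265:385];w=np.clip(95-im.max(2).astype(float),0,None);w[:,:46]=0;w[:,64:]=0;w[:27]=0;w[48:]=0
yy,xx=np.mgrid[:75,:120];print((w*xx).sum()/w.sum(),(w*yy).sum()/w.sum(),onz(ci,265+(w*xx).sum()/w.sum(),160+(w*yy).sum()/w.sum(),.064))
E
```

```text
pd [ 0.5848 -0.0949  0.064 ]
lug [ 0.581  -0.1275  0.092 ]
up [ 0.5879 -0.0544  0.108 ]
f1 [0.6003 0.0358 0.02  ]
f2 [ 0.5662 -0.2763  0.02  ]
feet 0.3138778267758575 -96.23467683954881
upr 0.12174658037143483 172.9135066339225
lug 0.06798818891503937 173.60977054994015
[[ 0.231 -0.973 -0.   ]
 [-0.973 -0.231  0.002]
 [-0.002 -0.    -1.   ]]
53.81140704869519 36.3680387409201 [ 0.58495701 -0.09385472  0.064     ]
```

```bash
python3 -m jog '[[[37,42,0,6],[37,42,0,6],[37,42,0,6],[37,42,0,6],[37,42,0,6],[37,42,0,6],[37,42,0,6],[37,42,0,6]]]' 0
python3 -m jog '[[[37,42,0,6],[37,42,0,6],[37,42,0,6],[33,42,0,4],[0,0,-40,0],[0,0,-30,0],[0,0,0,0],[0,0,0,0]]]'
python3 - <<'E'
from h import *
from scipy.spatial.transform import Rotation as R
s=manip.sense();print(s['t'],s['tcp_pos'],R.from_quat(s['tool_rot']).as_matrix().round(3),s['force'],s['q'],s['finger_gap'])
ci=manip.camera_info('wrist');im=snap('wrist','w1.png');print(ci)
for a,z in((0,.064),(.03,.092),(-.036,.108)):
    print(proj(ci,[.5849-.111*a,-.0943-.994*a,z]))
E
```

```text
t: 1.1
tcp_pos: [0.4411, -0.2706, 0.4045]
tool_rot: [0.969, -0.246, -0.0, -0.0]
force: [-0.3, -1.1, 0.5]
finger_gap: 0.002
t: 2.1
tcp_pos: [0.5846, -0.1044, 0.3355]
tool_rot: [0.998, -0.058, 0.001, 0.0]
force: [-1.0, 0.2, 0.4]
finger_gap: -0.005
2.1 [ 0.58459119 -0.1044064   0.33546446] [[ 0.993 -0.116  0.001]
 [-0.116 -0.993 -0.   ]
 [ 0.001  0.    -1.   ]] [-0.95891933  0.17582091  0.39326898] [-3.64757569e-01  5.71434787e-01  1.57904578e+00 -4.96321768e-06
  9.89888588e-01 -2.48269697e-01] -0.004768549974244672
{'fx': 295.25352614774795, 'fy': 295.25352614774795, 'cx': 275.1960096472871, 'cy': 211.1422848944679, 'k1': -0.00331891672988781, 'R': array([[ 9.93188396e-01, -1.16515379e-01,  9.88189518e-04],
       [-1.12302981e-01, -9.54951800e-01,  2.74690919e-01],
       [-3.10620431e-02, -2.72930810e-01, -9.61532070e-01]]), 't': array([-0.59248683, -0.05182262,  0.30138857])}
(np.float64(274.5751316307659), np.float64(199.356466354361))
(np.float64(274.7759388992117), np.float64(245.56025360935774))
(np.float64(274.1715753521564), np.float64(162.12859413247122))
```

View pics/w1.png

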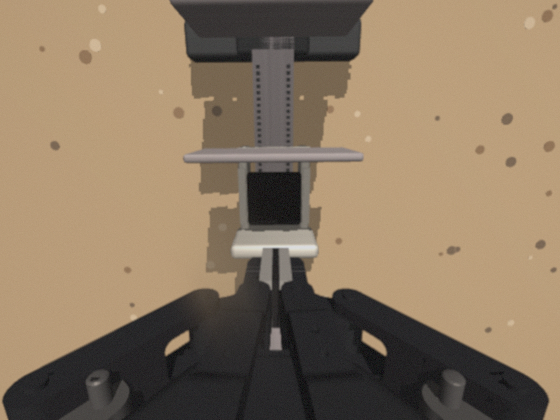

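The wrist view matches the estimate to within about 2 mm. The paddle is at (274,197), the top edge of the lug face at row 247, and the upright edge at row 160. The shut tips line up with the gap, so I'll go down.

```bash
python3 -m jog '[[[0,0,-30,0],[0,0,-30,0],[0,0,-20,0],[0,0,-10,0],[0,0,-3,0],[0,0,-2,0],[0,0,0,0],[0,0,0,0]]]'
python3 -m jog '[[[0,0,-1,0],[0,0,-1,0],[0,0,-1,0],[0,0,-1,0],[0,0,-1,0],[0,0,-1,0],[0,0,0,0],[0,0,0,0]]]'
```

```text
t: 3.15
tcp_pos: [0.5844, -0.1041, 0.2403]
tool_rot: [0.998, -0.058, 0.0, 0.0]
force: [0.4, 0.2, 0.2]
finger_gap: -0.001
t: 4.15
tcp_pos: [0.5843, -0.104, 0.2345]
tool_rot: [0.998, -0.058, 0.0, 0.0]
force: [-0.7, 0.9, 5.4]
finger_gap: 0.0
```

```bash
python3 -m jog '[[[0,0,-1,0],[0,0,-1,0],[0,0,-1,0],[0,0,-1,0],[0,0,-1,0],[0,0,-1,0],[0,0,0,0],[0,0,0,0]]]'
python3 -m jog '[[[0,0,-0.5,0],[0,0,-0.5,0],[0,0,-0.5,0],[0,0,-0.5,0],[0,0,0,0],[0,0,0,0],[0,0,0,0],[0,0,0,0]]]'
```

```text
t: 5.15
tcp_pos: [0.5843, -0.1041, 0.2288]
tool_rot: [0.998, -0.058, 0.0, 0.0]
force: [-1.5, 1.5, 7.3]
finger_gap: 0.002
t: 6.15
tcp_pos: [0.5843, -0.1041, 0.2284]
tool_rot: [0.998, -0.058, 0.001, 0.0]
force: [-5.0, 1.5, 15.6]
finger_gap: -0.002
```

Bottomed at TCP z 0.2284 with 16 N. Now I'll push along the rack's +x.

```bash
python3 -m jog '[[[-0.4,-4,0,0],[-0.4,-4,0,0],[-0.9,-8,0,0],[-0.9,-8,0,0],[-0.9,-8,0,0],[-0.9,-8,0,0],[-0.9,-8,0,0],[-0.9,-8,0,0]]]'
python3 - <<'E'
from h import *
s=manip.sense();ci=manip.camera_info('wrist');snap('top','t2.png');im=snap('wrist','w2.png');print(s['tcp_pos'],s['force'],s['ft_torque'])
E
```

```text
t: 7.15
tcp_pos: [0.5782, -0.1603, 0.2284]
tool_rot: [0.998, -0.058, 0.001, 0.0]
force: [-3.1, 1.7, 14.4]
finger_gap: 0.002
[ 0.57815477 -0.16027879  0.22835227] [-3.13275321  1.69012435 14.43613781] [ 0.35998794  0.58771586 -0.06582015]
```

View pics/w2.png

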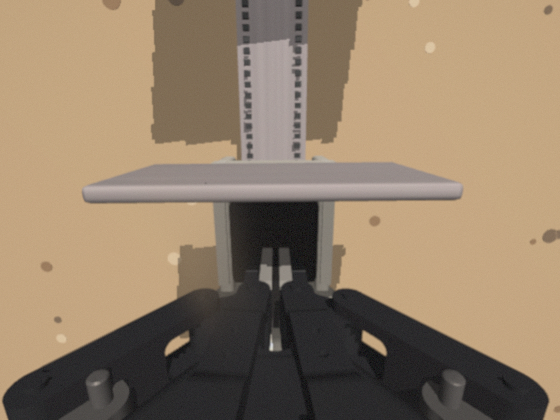

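The stop travels with the tips: the paddle is under the fingertips, the upright edge is at row 185–200, and the bar is exposed behind. I'll carry on.

```bash
python3 -m jog '[[[-0.9,-8,0,0],[-0.9,-8,0,0],[-0.9,-8,0,0],[-0.9,-8,0,0],[-0.9,-8,0,0],[-0.9,-8,0,0],[-0.9,-8,0,0],[-0.4,-4,0,0]]]'
python3 -m jog '[[[-0.2,-2,0,0],[-0.2,-2,0,0],[-0.2,-2,0,0],[-0.2,-2,0,0],[-0.2,-2,0,0],[-0.2,-2,0,0],[-0.2,-2,0,0],[0,0,0,0]]]'
```

```text
t: 8.25
tcp_pos: [0.5715, -0.2207, 0.2284]
tool_rot: [0.998, -0.058, 0.001, 0.001]
force: [-3.5, 2.1, 14.6]
finger_gap: 0.001
t: 9.25
tcp_pos: [0.5701, -0.2346, 0.2284]
tool_rot: [0.998, -0.058, 0.001, 0.001]
force: [-3.7, 0.2, 14.8]
finger_gap: 0.001
```

```bash
python3 -m jog '[[[-0.1,-1,0,0],[-0.1,-1,0,0],[-0.1,-1,0,0],[-0.1,-1,0,0],[-0.1,-1,0,0],[-0.1,-1,0,0],[-0.1,-1,0,0],[-0.1,-1,0,0]]]'
python3 -m jog '[[[-0.1,-1,0,0],[-0.1,-1,0,0],[-0.1,-1,0,0],[-0.1,-1,0,0],[0,0,0,0],[0,0,0,0],[0,0,0,0],[0,0,0,0]]]'
```

```text
t: 10.25
tcp_pos: [0.5697, -0.2388, 0.2283]
tool_rot: [0.998, -0.059, 0.0, -0.003]
force: [0.8, 13.0, 16.6]
finger_gap: -0.001
t: 11.25
tcp_pos: [0.5693, -0.243, 0.2282]
tool_rot: [0.998, -0.059, 0.0, -0.003]
force: [0.3, 12.4, 17.0]
finger_gap: -0.002
```

Sideways force rose at the predicted home position and the tips now slip on the paddle. I'll push on until they meet the lug, to seat it firmly.

```bash
python3 -m jog '[[[-0.1,-1,0,0],[-0.1,-1,0,0],[-0.1,-1,0,0],[-0.1,-1,0,0],[0,0,0,0],[0,0,0,0],[0,0,0,0],[0,0,0,0]]]'
python3 - <<'E'
from h import *
snap('scene','s2.png');im=snap('wrist','w3.png')
c=cv2.imread('pics/s2.png')[180:330,150:350];cv2.imwrite('pics/s2c.png',cv2.resize(c,None,fx=4,fy=4,interpolation=cv2.INTER_CUBIC))
E
```

```text
t: 12.25
tcp_pos: [0.5692, -0.2447, 0.2282]
tool_rot: [0.998, -0.059, 0.0, -0.005]
force: [3.7, 20.3, 17.8]
finger_gap: -0.003
```

View pics/s2c.png

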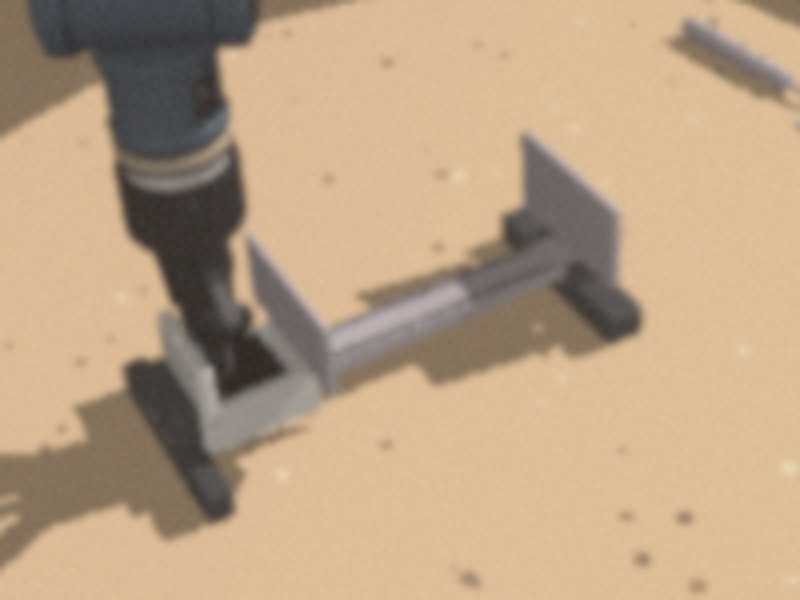

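The scene crop shows the stop up against the end block. The lug is beside the foot at crop (190,370), and the fingers are pressed on the lug. I'll lift straight up with the side load kept on so nothing drags the stop back, then clear the lug and rise.

```bash
python3 -m jog '[[[0,0,-0,0],[0,0,2,0],[0,0,3,0],[0,0,3,0],[0,0,3,0],[0,0,3,0],[0,0,3,0],[0,0,0,0]]]'
python3 -m jog '[[[0.5,5,0,0],[0.5,5,0,0],[0,0,15,0],[0,0,25,0],[0,0,30,0],[0,0,40,0],[0,0,40,0],[0,0,0,0]]]'
python3 -m jog '[[[-40,40,20,0],[-40,40,20,0],[-40,40,20,0],[-20,40,20,0],[0,40,20,0],[0,40,0,0],[0,0,0,0],[0,0,0,0]]]'
python3 - <<'E'
from h import *
snap('scene','s3.png');snap('top','t3.png');im=snap('wrist','w4.png')
a=cv2.imread('pics/t3.png')[150:240,260:390];b=cv2.imread('pics/s3.png')[190:330,160:340]
a=cv2.resize(a,(780,540),interpolation=cv2.INTER_CUBIC);cv2.imwrite('pics/t3c.png',a)
cv2.imwrite('pics/s3c.png',cv2.resize(b,None,fx=4,fy=4,interpolation=cv2.INTER_CUBIC))
s=manip.sense();print(s['t'],s['tcp_pos'],s['force'])
E
```

```text
t: 13.35
tcp_pos: [0.567, -0.2449, 0.2396]
tool_rot: [0.998, -0.059, -0.004, -0.006]
force: [3.0, 13.0, -7.3]
finger_gap: 0.001
t: 14.35
tcp_pos: [0.5701, -0.2412, 0.3985]
tool_rot: [0.998, -0.058, 0.005, 0.003]
force: [0.8, -0.8, -1.0]
finger_gap: -0.0
t: 15.35
tcp_pos: [0.4292, -0.0005, 0.4926]
tool_rot: [0.998, -0.058, -0.0, 0.0]
force: [0.7, 0.0, -1.1]
finger_gap: -0.003
15.5 [ 0.42949106 -0.00111843  0.49244374] [ 0.47651531 -0.41987984  0.34295214]
```

View pics/t3c.png

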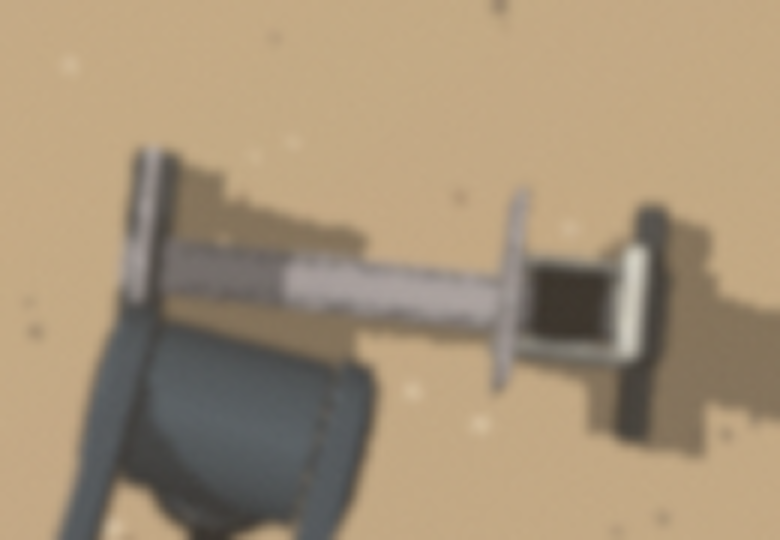

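View pics/s3c.png

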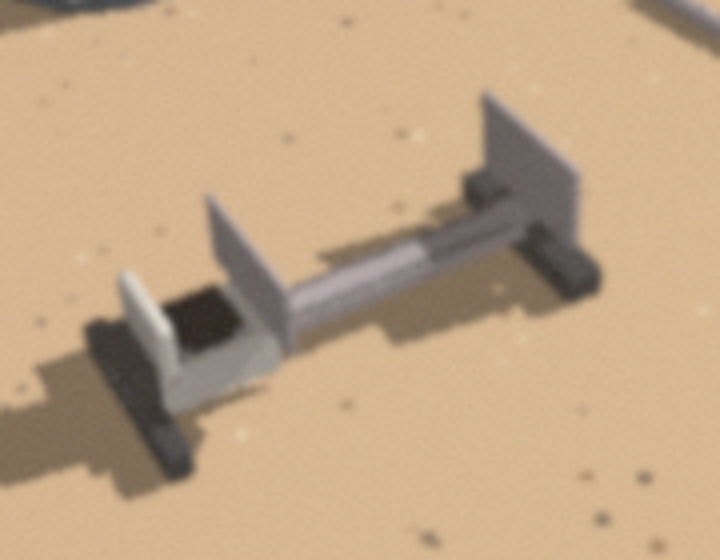

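The top crop shows the paddle at (571,302), the upright from (521,190) to (498,392), and the lug right at the end foot. The scene crop shows the paddle up again. Next, a numeric check.

```bash
python3 - <<'E'
from h import *
ci=manip.camera_info('top');im=cv2.imread('pics/t3.png');d=np.array([-.109,-.994]);c=np.array([.5833,-.1203])
P=lambda a,b,z:onz(ci,260+(a+.5)/6-.5,150+(b+.5)/6-.5,z)[:2]
p=P(571,302,.064);u=(P(521,190,.108)+P(498,392,.108))/2;l=P(634,302,.092)
print('paddle',(p-c)@d,'upr',(u-c)@d+.039,'lug',(l-c)@d-.036, 'expect .108')
# moved distance from initial
print('moved',(p-[.5849,-.0943])@d, 'initial x',(np.array([.5849,-.0943])-c)@d)
# bystanders: pixel change outside rack/arm
for n,f,g in(('scene','scene1','s3'),('top','top1','t3')):
    D=cv2.absdiff(cv2.imread(f'pics/{f}.png'),cv2.imread(f'pics/{g}.png')).max(2)
    for nm,(x,y,X,Y) in (dict(mug=(410,180,450,212),spat=(190,180,212,250),grid=(98,162,170,286)) if n=='top' else dict(mug=(85,300,145,350),plate=(50,250,122,300),spat=(318,182,382,225),grid=(325,145,445,205))).items(): print(n,nm,(D[y:Y,x:X]>40).sum())
E
```

```text
paddle 0.106309754383078 upr 0.10292099011812059 lug 0.10475907939732865 expect .108
moved 0.13232815438307802 initial x -0.0260184
scene mug 0
scene plate 1350
scene spat 0
scene grid 0
top mug 0
top spat 0
top grid 0
```

The stop measures home to within 2–5 mm of camera error. One tooth is 4 mm, so I'll look at the gap to the end block from above it. The plate region also changed in the scene view, probably from the arm's shadow, so I'll check that as well.

```bash
python3 -m jog '[[[18,-50,0,0],[18,-50,0,0],[18,-50,0,0],[18,-50,0,0],[18,-50,0,0],[18,-50,0,0],[18,-50,0,0],[0,0,0,0]]]'
python3 - <<'E'
from h import *
ci=manip.camera_info('wrist');im=snap('wrist','w5.png')
d=np.array([-.109,-.994]);c=np.array([.5833,-.1203])
for a,z in((.108,.064),(.138,.092),(.15,.092),(.15,.06),(.17,.06)):print(a,z,proj(ci,[*(c+a*d),z]))
u,v=proj(ci,[*(c+.15*d),.06]);u,v=int(u),int(v);print(u,v)
b=im[max(v-60,0):v+60,max(u-80,0):u+80,::-1];s=cv2.imread('pics/s3.png')[230:355,40:160];s=cv2.resize(s,(360,375));b=cv2.resize(b,None,fx=5,fy=5,interpolation=cv2.INTER_CUBIC)
cv2.imwrite('pics/w5c.png',b)
f=cv2.imread('pics/scene1.png')[230:355,40:160];cv2.imwrite('pics/plates.png',np.hstack([cv2.resize(f,(360,375)),s]))
E
```

```text
t: 16.5
tcp_pos: [0.5552, -0.3552, 0.4909]
tool_rot: [0.998, -0.061, -0.0, 0.0]
force: [0.3, 1.4, 0.0]
finger_gap: 0.001
0.108 0.064 (np.float64(276.4906726763978), np.float64(76.09524134556312))
0.138 0.092 (np.float64(276.8708439603088), np.float64(99.97531812605433))
0.15 0.092 (np.float64(276.98429860884113), np.float64(110.77701061717013))
0.15 0.06 (np.float64(276.85605810087065), np.float64(112.06604451045811))
0.17 0.06 (np.float64(277.02754253809957), np.float64(128.20620027305097))
276 112
```

View pics/w5c.png

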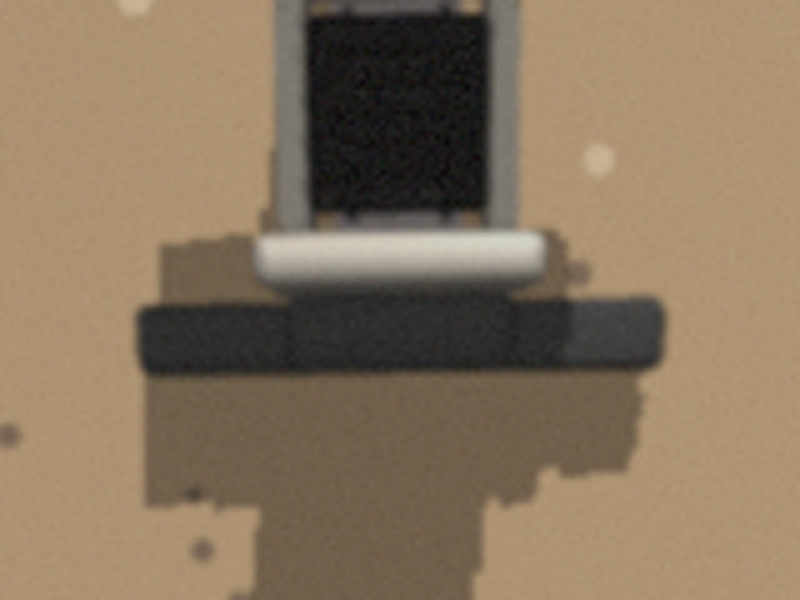

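View pics/plates.png

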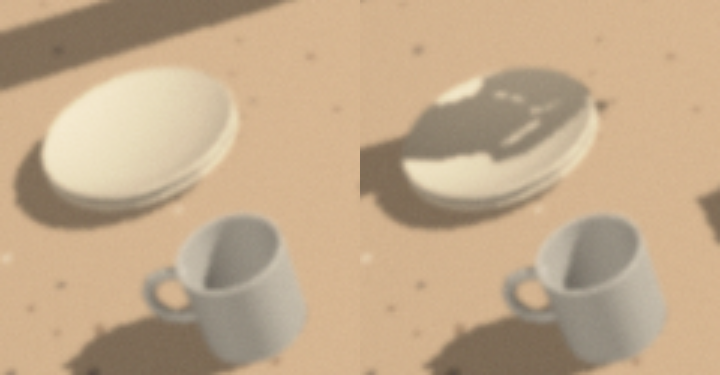

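The lug's outer edge (crop row ~288) meets the end block face (row ~291) with no gap. The block itself images about 2 mm short of my estimate, which explains the offset. The plates haven't moved; the change was only the arm's shadow.

```bash
python3 -c "
from station import manip
print(manip.sense()['t'],manip.sense()['force']);print(manip.sign_off())"
```

```text
16.55 [-0.60034028  0.75021586  0.17104384]
the job is handed in; nothing more can be done
None
```

The sliding stop is fully home against the end block, the release has sprung up again, and the arm is clear of everything. I handed the job in at 16.6 s.

**What I did:** With the gripper shut, I pressed the paddle to its bottom at about 16 N. Keeping it down, I pushed the stop about 132 mm along rack +x. I then pressed on the lug at about 20 N sideways to seat it, and lifted straight up so the ratchet locked with the stop still held home.

**Last checks:**
- **Stop position:** The close wrist view shows no visible gap between lug and end block, and the sideways force rose where I expected the end of travel.
- **Release:** In the last scene picture the paddle looks up. I judged this by eye and did not measure its height.
- **Bystanders:** Mug, spatula and griddle show no pixel change from the first pictures. The plates also look unmoved, although the pixel comparison flagged them because of the arm's shadow.

**What disagreed:** The top camera put the stop's centre at rack x = 103 to 106 mm, against the expected 108 mm. In the wrist view the end block also lies about 2 mm short of my estimate, so I put most of the difference down to my estimate of the rack's position.

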